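# Clear the saw bench into a tray

## Robot

A 6-joint arm with a two-finger parallel gripper is mounted at the origin on a cart in front of the work surface, level with it; the furniture and walls round the work are solid. World frame = base frame: x ahead of the robot, y to its left, z up, the work surface at z = 0. Lengths are in m, angles in rad, forces in N, time in s.
With the tool pointing down it reaches from about 0.35 to 0.775 m from the base axis. Payload 7.3 kg.
Tool frame: the origin (TCP) lies at the very end of the fingers, on their centre line; the grasp point (between the pads) lies 19 mm behind it; z points along the fingers, y is the line along which they close (so a half turn about z gives the same grasp; the last joint's range is limited). The gripper opens to 92 mm and grips with 3 to 60 N. Pads are 19 mm wide; open, the fingers measure 130 mm over their backs; the gripper's body (75 mm by 190 mm) begins 47 mm behind the grasp point.
Start: joints at [1.204, 0.342, 1.524, -0, 1.275, -0.146], TCP at [0.115, 0.512, 0.227] pointing down, gripper open.
Joint ranges: [-2.53, 2.53], [-0.77, 2.02], [0.04, 2.7], [-1, 4.14], [0.28, 2.66], [-3.11, 3.11]. Speed limits (rad/s): [2.57, 2.57, 3.14, 3.14, 3.14, 3.14].

## Interface

Orientations are given as [roll, pitch, yaw] about the fixed x, y, z axes, in that order (R = Rz(yaw) Ry(pitch) Rx(roll)).
In Python, from cell import observe, read_camera, get_calibration, hand_in, search_frame gives the robot as it stands.
- The arm moves only by the tool step_arm, never from a script. Its argument "commands" is a list of rows, each an object with "translation": the shift along the tool's x, y, z in mm, a list of three; "roll": the turn about the tool's z in rad. In form: [{"translation": [x, y, z], "roll": roll}, ...]. A call has 1 to 20 rows; each row shifts and turns the commanded pose from where the row before left it, along the tool's axes as they then stand; what a row does not reach is not made up. A row lasts 1/12 s, in which the tool goes at most 41.7 mm and 7.16 degrees, less where a joint would pass 70% of its speed; a pose out of reach is approached as far as the arm can. A call is refused whole if a number of a shift passes 41.7 or a number of a turn 0.125, either way. A call with a gripper value outside its range is refused whole. "fingers" is the opening, from 0 (shut) to 1 (fully open), set as the call begins (left out, the last holds). The fingers move at their own pace and stop on an object; "grip_force" is the grip in N (left out, the last holds). Time passes only in rows, so rows that do not move let the fingers close. It gives the time, the measured TCP pose, the force, the opening and the grip force at its end, in the units of the state.
- observe(): the state, without advancing time (a new reading comes with each control period).
- read_camera(name): name is "scene" or "top"; returns the picture (480x640x3 uint8, red, green, blue); there is no depth.
- get_calibration(name): a dict with "camera_matrix" (3x3 intrinsics, pixels), "world_from_camera" (4x4, takes a point from camera to world coordinates). Camera axes: x right, y up, looking along -z (the intrinsics and any distortion apply to the point x, -y, -z); pixel columns grow to the right and rows downward; lengths in m; the calibration is good to about 2 mm. A picture is of the moment at which its call begins. get_calibration takes no time and is no camera call.
- hand_in(): hands the job in; it is judged then, once.
Trained networks look in the newest picture that a camera, given by its name, has taken for a name from the list of things; names that differ only in an ending like _2 or _b are one class to them, and where a whole thing is asked for, a point or a joint stands for the part that bears it (a point fixed in the world has none). Each returns a list of dicts, best first, with "confidence" (0 to 1); they miss things now and then, are a little off and sometimes report something else, mostly with a low value. They report only what shows in the picture. A call takes as long as a camera call. They do not tell look-alikes from the thing itself.
- search_frame(camera, name): "at" ([x, y, z] in m, in world coordinates, good to about 4 mm: the middle of the surface that is visible of it).
The state is a dict: "time": time; "qpos": joint angles; "qvel": joint speeds; "joint_efforts": joint torques, N m; "tool_pos": TCP position; "tool_rot": TCP orientation; "contact_force": force on the tool from outside, world axes, zero at the start; "torque": the same for the moment, N m; "opening": finger opening in m; "grip_force": force on a finger pad.
Only numpy, scipy, OpenCV 4.12 (cv2) and the standard library are available. Lean on these libraries where they do the work, as an engineer would, in place of code of your own. Each camera call takes 0.05 s, during which the arm holds its last target. There are 200 camera calls.

## Task

Lift the top tray off the nested stack without lifting or shifting the tray under it, and stand it flat on the table, long side close against the right-hand side (seen from the robot) of the saw bench and centred on it, then let go of it. Then push the three wood offcuts off the bench over that side so that they all drop into the tray; push them, do not pick them up. Leave the tape measure where it is on the bench and the tray in place by the bench.

Things in the scene. Friction and masses are not known exactly. Their poses are not given: they have to be found in the camera images.
- saw_bench: wooden saw bench fixed to the table: a flat plywood board 280 x 280 mm, top face 105 mm above the table, on two battens. A wooden stop 20 mm thick and 25 mm high stands along its far (+x) edge, the other three edges are open. Origin at the table under its centre, x away from the robot, y to the left, z up; yaw within 0.12 rad.
- drop_edge (a point): middle of the bench's right-hand (-y) top edge, 105 mm above the table; axes as the bench's. The offcuts go over this edge.
- top_tray: grey stamped tray, 0.2 kg, 65 mm high, rim 228 x 138 mm outside (x, y). Foot: lowest 35 mm, 208 x 118 outside, 200 x 110 inside, floor 4 thick. Above an inner shoulder at 35 mm height: 212 x 122 inside, wall 4 thick, uppermost 16 mm a rim 8 thick (mid-thickness at y = +-65 on the long sides). Origin: centre of underside, x along the long side. Starts 35 mm above the table in the bottom tray.
- bottom_tray: tray of the same shape, loose on the table right of the bench, turned up to 0.2 rad; same frame. The top tray's foot sits in its upper part on its inner shoulder with 2 mm play all round, so the top tray's rim ends 100 mm and this one's rim 65 mm above the table; the top tray must rise 30 mm straight up to come free.
- offcut_a: pine offcut lying flat on the bench, 61 x 92 x 30 mm (x, y, z) in its own frame, about 0.07 kg; origin at the centre of its underside, z up. The three offcuts lie near (-60, -80), (50, -80) and (0, 68) mm in the bench's frame, which one where is random, turned up to 0.35 rad from the bench's axes.
- offcut_b: pine offcut lying flat on the bench, 61 x 92 x 30 mm (x, y, z) in its own frame, about 0.07 kg; origin at the centre of its underside, z up. The three offcuts lie near (-60, -80), (50, -80) and (0, 68) mm in the bench's frame, which one where is random, turned up to 0.35 rad from the bench's axes.
- offcut_c: pine offcut lying flat on the bench, 57 x 69 x 18 mm (x, y, z) in its own frame, about 0.03 kg; origin at the centre of its underside, z up. The three offcuts lie near (-60, -80), (50, -80) and (0, 68) mm in the bench's frame, which one where is random, turned up to 0.35 rad from the bench's axes.
- tape_measure: tape measure, 81 x 76 x 31 mm, loose on the bench in its near left corner, near (-92, 90) mm in the bench's frame; origin at the centre of its underside. A bystander.
Mind the look-alikes: they are no part of the job. Leave any green, turquoise or yellow look-alike of the offcut_c alone.

How it is judged:
On the way, in this order (a step that is already met when the one before it is completed fails the run):
1. the top tray is lifted clear of the bottom tray, all three offcuts still on the bench (height (world z) of top_tray above 0.066 m and height (world z) of each of offcut_a, offcut_b, offcut_c above 0.1 m), for 0.1 s.
2. the tray stands flat on the table at the right-hand side of the bench (its centre within 120 mm of the middle of that edge) and is let go, all three offcuts still on the bench (height (world z) of top_tray below 0.01 m and angle between top_tray's own z axis and vertical below 0.1 rad and horizontal distance between top_tray and drop_edge below 0.12 m and y of top_tray in the frame of drop_edge below -0.05 m and contact force between the fingers and top_tray below 0.3 N and height (world z) of each of offcut_a, offcut_b, offcut_c above 0.1 m), for 0.2 s.
At the end, for the whole second after the job is handed in: All three offcuts lie at rest in the top tray, below 90 mm over its underside; it stands flat on the table at the right side of the bench, its centre within 120 mm of drop_edge; the bottom tray is within 25 mm and the tape measure within 30 mm of where it started (x of offcut_a in the frame of top_tray between -0.108 and 0.108 m and y of offcut_a in the frame of top_tray between -0.064 and 0.064 m and z of each of offcut_a, offcut_b, offcut_c in the frame of top_tray below 0.09 m and linear speed of each of offcut_a, offcut_b, offcut_c, top_tray below 0.03 m/s and x of offcut_b in the frame of top_tray between -0.108 and 0.108 m and y of offcut_b in the frame of top_tray between -0.064 and 0.064 m and x of offcut_c in the frame of top_tray between -0.108 and 0.108 m and y of offcut_c in the frame of top_tray between -0.064 and 0.064 m and height (world z) of top_tray below 0.01 m and angle between top_tray's own z axis and vertical below 0.1 rad and horizontal distance between top_tray and drop_edge below 0.12 m and y of top_tray in the frame of drop_edge below -0.05 m and distance of bottom_tray from where it was at the start of the episode below 0.025 m and angle between bottom_tray's own z axis and vertical below 0.05 rad and distance of tape_measure from where it was at the start of the episode below 0.03 m); the robot touches nothing.
It fails at once if an offcut is picked up (its underside centre more than 160 mm above the table, 55 mm above the bench) (height (world z) of any of offcut_a, offcut_b, offcut_c above 0.16 m).
It fails at once if the bottom tray is dragged up or shifted by more than 25 mm (distance of bottom_tray from where it was at the start of the episode above 0.025 m).
It fails at once if the tape measure is moved by more than 30 mm (distance of tape_measure from where it was at the start of the episode above 0.03 m).
It also fails if it takes over 67 s, if anything falls off the work surface, if the arm or the gripper's body presses on something with over 40 N, if the wrist force passes 120 N, or if a joint passes its speed limit or range.

## Working session

There is one attempt and no reset: what is moved stays moved. The work goes in short steps, Python scripts to look and compute and a tool call to move; the robot and the scene stay as the last step left them, time stands still between calls to the robot, and variables do not carry over. Pictures are saved under pics/ and viewed, at most 10 in all, crops included, and the job is handed in when it is done.

Besides the shell and the picture viewer there is one more tool, called after ">>>" as a command line: name --argument value ..., lists and objects as JSON in quotes. step_arm: Moves the arm, as the interface text tells. Its arguments: {"type":"object","properties":{"commands":{"type":"array"},"fingers":{"type":"number"},"grip_force":{"type":"number"}},"required":["commands"]}

```bash
mkdir -p pics
python3 - <<'E'
from cell import *
import cv2,numpy as np
for c in("scene","top"):
    im=read_camera(c);cv2.imwrite(f"pics/{c}0.png",im[:,:,::-1])
    k=get_calibration(c);print(c,np.round(k["camera_matrix"],1).tolist(),np.round(k["world_from_camera"],3).tolist(),[x for x in k if x not in("camera_matrix","world_from_camera")])
    for n in("saw_bench","top_tray","bottom_tray","offcut_a","offcut_c","tape_measure"):
        print(n,[(np.round(d["at"],3).tolist(),round(d["confidence"],2)) for d in search_frame(c,n)])
print(observe())
E
```

```text
scene [[610.1, 0.0, 319.6], [0.0, 610.1, 232.6], [0.0, 0.0, 1.0]] [[0.756, 0.267, -0.597, -0.3], [-0.654, 0.323, -0.684, -0.905], [0.01, 0.908, 0.419, 0.648], [0.0, 0.0, 0.0, 1.0]] []
saw_bench [([0.531, 0.104, 0.094], 0.83), ([0.581, -0.279, 0.079], 0.42)]
top_tray [([0.581, -0.283, 0.075], 0.59)]
bottom_tray [([0.47, 0.285, 0.136], 0.75), ([0.483, -0.357, 0.036], 0.62)]
offcut_a [([0.335, 0.08, 0.021], 0.87), ([0.349, 0.351, 0.016], 0.83), ([0.603, 0.13, 0.129], 0.78), ([0.487, -0.148, 0.021], 0.78), ([0.565, 0.266, 0.128], 0.63), ([0.505, 0.128, 0.12], 0.56), ([0.347, 0.213, 0.016], 0.56), ([0.472, 0.285, 0.134], 0.36)]
offcut_c [([0.335, 0.08, 0.021], 0.87), ([0.349, 0.351, 0.016], 0.83), ([0.603, 0.13, 0.129], 0.78), ([0.487, -0.148, 0.021], 0.78), ([0.565, 0.266, 0.128], 0.63), ([0.505, 0.128, 0.12], 0.56), ([0.347, 0.213, 0.016], 0.56), ([0.472, 0.285, 0.134], 0.36)]
tape_measure [([0.474, 0.285, 0.136], 0.66)]
top [[541.9, 0.0, 321.6], [0.0, 541.9, 235.8], [0.0, 0.0, 1.0]] [[-0.013, 0.988, -0.153, 0.311], [-1.0, -0.011, 0.015, 0.024], [0.014, 0.153, 0.988, 1.269], [0.0, 0.0, 
[... 700 characters left out ...]
{'time': 0.7, 'qpos': array([ 1.20403889e+00,  3.41971893e-01,  1.52410083e+00,  2.41105744e-06,
        1.27539802e+00, -1.45995884e-01]), 'qvel': array([ 9.77872720e-04, -1.84122248e-03,  4.34638125e-04, -5.64786884e-05,
       -7.46337135e-04, -5.40626685e-04]), 'joint_efforts': array([ 6.15590761e-05, -4.31021047e+01, -2.44449735e+01,  7.20426254e-02,
        4.81301593e-02,  3.41444138e-05]), 'tool_pos': array([0.1149431 , 0.51228237, 0.22675482]), 'tool_rot': array([3.14147170e+00, 1.54539639e-05, 2.92083040e+00]), 'contact_force': array([-0.87062095, -1.02385981, -0.27437302]), 'torque': array([-0.0384623 ,  0.05200635,  0.02712564]), 'grip_force': 0.0, 'opening': 0.09202248772158683}
```

View pics/top0.png

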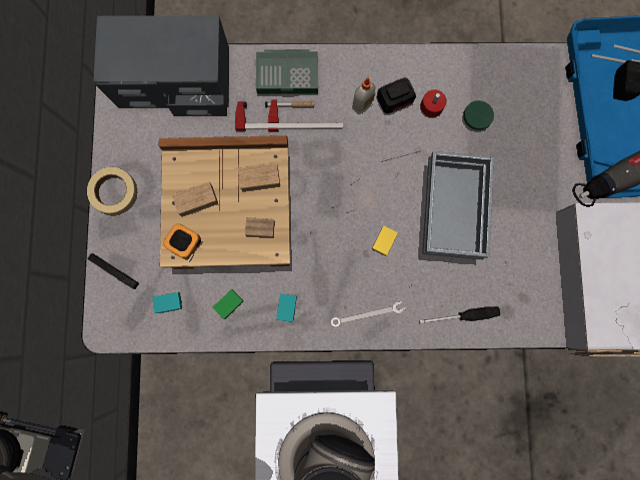

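View pics/scene0.png

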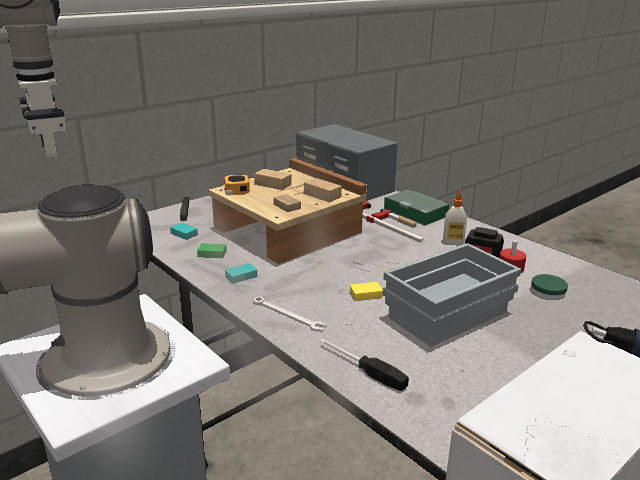

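Candidates for offcut_c: (260,228), a small wood piece on the bench. The look-alikes, turquoise (167,302) and (287,307), green (228,304) and yellow (385,241), all lie on the table. The large offcuts are at (195,198) and (259,177), the tape measure at (182,240) and the tray stack at (460,205).

Run:
```python
import cv2
t=cv2.imread("pics/top0.png")
cv2.imwrite("pics/c1.png",cv2.resize(t[140:270,410:510],None,fx=4.5,fy=4.5,interpolation=cv2.INTER_CUBIC))
cv2.imwrite("pics/c2.png",cv2.resize(t[130:280,150:350],None,fx=4,fy=4,interpolation=cv2.INTER_CUBIC))
```

```text
(no output)
```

View pics/c1.png

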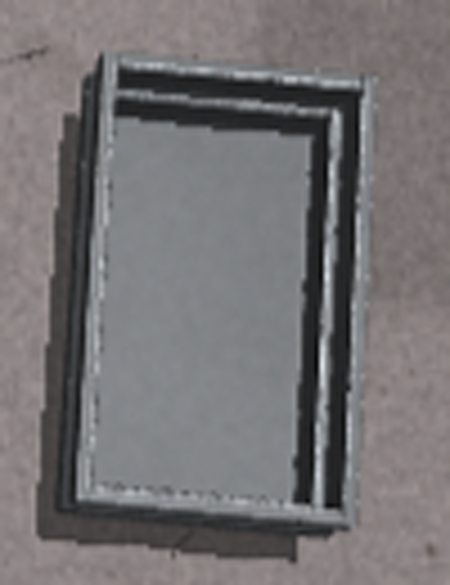

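View pics/c2.png

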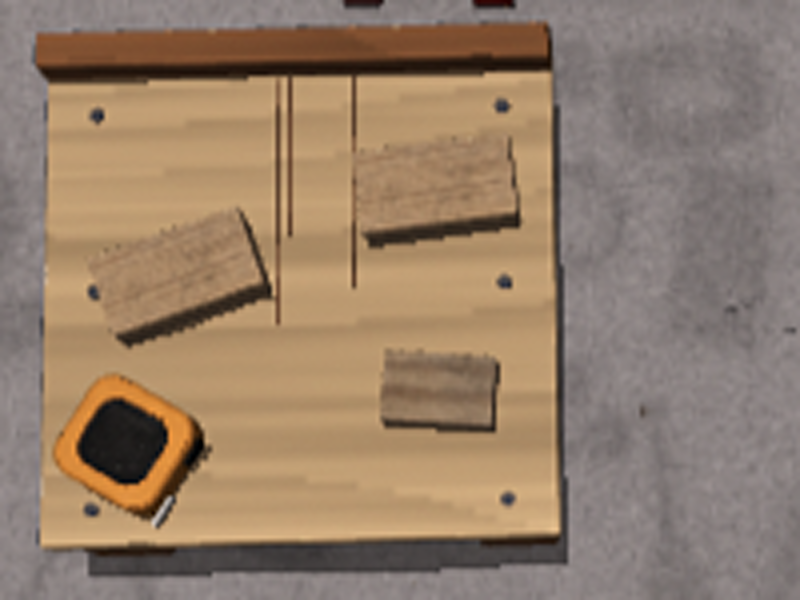

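c1 shows the outer corners of the tray rim at crop (103,55), (376,78), (354,528) and (77,502). c2 shows three wood offcuts on the bench; the small one at crop (440,388) is offcut_c. The bench's right edge runs from crop (552,72) to (561,536).

```bash
cat > h.py <<'E'
import numpy as np
from cell import *
def ray(c,px):
    k=get_calibration(c);K=np.array(k["camera_matrix"]);T=np.array(k["world_from_camera"])
    p=np.linalg.inv(K)@np.array([px[0],px[1],1.]);d=T[:3,:3]@np.array([p[0],-p[1],-p[2]]);return T[:3,3],d
def at(c,px,z):
    o,d=ray(c,px);return o+d*(z-o[2])/d[2]
def proj(c,P):
    k=get_calibration(c);K=np.array(k["camera_matrix"]);T=np.linalg.inv(np.array(k["world_from_camera"]))
    q=T@np.append(P,1);u=K@np.array([q[0],-q[1],-q[2]]);return u[:2]/u[2]
E
python3 - <<'E'
from h import *
def quad(pts,z,o,s):
    P=np.array([at("top",(o[0]+(x)/s-.4,o[1]+(y)/s-.4),z) for x,y in pts])[:,:2];return P
def show(n,P,z=None):
    print(n,np.round(P*1000).astype(int).tolist(),"c",np.round(P.mean(0)*1000,1),"sides",[round(np.linalg.norm(P[i]-P[i-1])*1000) for i in range(len(P))],
    "ang",[round(float(np.arctan2(*(P[i]-P[i-1])[::-1])),3) for i in range(len(P))])
T=quad([(103,55),(376,78),(354,528),(77,502)],.1,(410,140),4.5);show("tray",T)
for q in T: print(proj("scene",np.append(q,.1)).round())
o=(150,130)
show("bench",quad([(552,72),(561,536),(41,548)],.105,o,4))
show("A1",quad([(89,262),(240,208),(267,286),(120,335)],.135,o,4))
show("B",quad([(356,155),(508,138),(519,212),(364,234)],.135,o,4))
show("c",quad([(384,350),(498,358),(495,422),(381,420)],.123,o,4))
show("tape",quad([(55,450),(115,375),(200,435),(140,510)],.136,o,4))
show("clamp",quad([(420,-20),(770,-20)],.03,o,4))
show("yellow",quad([(370,230),(395,255)],.015,(0,0),1))
E
python3 - <<'E'
import cv2
t=cv2.imread("pics/scene0.png")
cv2.imwrite("pics/c3.png",cv2.resize(t[230:360,370:540],None,fx=4.5,fy=4.5,interpolation=cv2.INTER_CUBIC))
E
```

```text
tray [[680, -246], [667, -382], [442, -357], [456, -223]] c [ 561.4 -302.3] sides [226, 137, 227, 135] ang [-0.101, -1.667, 3.032, 1.465]
[467. 244.]
[521. 269.]
[435. 304.]
[384. 273.]
bench [[692, 79], [432, 75], [429, 354]] c [517.3 169. ] sides [380, 260, 279] ang [-0.808, -3.127, 1.582]
A1 [[579, 325], [607, 245], [564, 230], [539, 307]] c [572.3 276.5] sides [44, 85, 46, 82] ang [0.415, -1.224, -2.802, 1.893]
B [[636, 183], [645, 101], [604, 95], [592, 178]] c [619.3 139.3] sides [44, 82, 42, 84] ang [0.108, -1.465, -3.0, 1.706]
c [[531, 168], [526, 107], [492, 109], [493, 170]] c [510.7 138.6] sides [38, 61, 35, 61] ang [-0.034, -1.653, 3.096, 1.542]
tape [[477, 339], [517, 309], [484, 263], [445, 294]] c [480.8 301.3] sides [56, 50, 56, 50] ang [0.952, -0.652, -2.193, 2.483]
clamp [[774, 161], [772, -48]] c [772.9  56.2] sides [209, 209] ang [1.563, -1.579]
yellow [[519, -109], [459, -166]] c [ 489.3 -137.4] sides [83, 83] ang [0.76, -2.381]
```

View pics/c3.png

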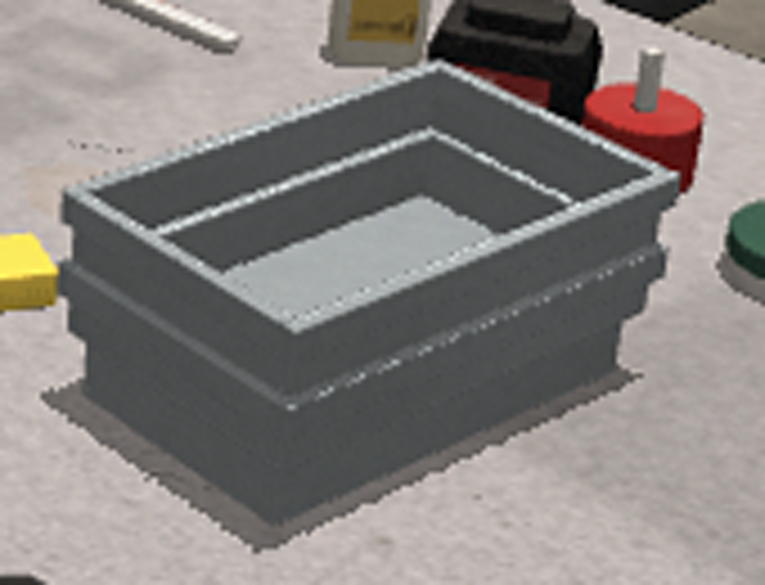

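>>> step_arm --commands '[{"translation": [0, 0, 0], "roll": -0.12}, {"translation": [-29.3, -15.8, 0], "roll": 0}, {"translation": [-29.3, -15.8, 0], "roll": 0}, {"translation": [-29.3, -15.8, 0], "roll": 0}, {"translation": [-29.3, -15.8, 0], "roll": 0}, {"translation": [-29.3, -15.8, 0], "roll": 0}, {"translation": [-29.3, -15.8, 0], "roll": 0}, {"translation": [-29.3, -15.8, 0], "roll": 0}, {"translation": [-29.3, -15.8, 0], "roll": 0}, {"translation": [-29.3, -15.8, 0], "roll": 0}, {"translation": [-29.3, -15.8, 0], "roll": 0}, {"translation": [-29.3, -15.8, 0], "roll": 0}, {"translation": [-29.3, -15.8, 0], "roll": 0}, {"translation": [-29.3, -15.8, 0], "roll": 0}, {"translation": [-29.3, -15.8, 0], "roll": 0}, {"translation": [0, 0, 0], "roll": 0}]' --fingers 1

```text
time: 2.03
tool_pos: [0.5052, 0.2474, 0.2263]
tool_rot: [-3.141, 0.002, 3.036]
contact_force: [-0.8, -0.4, 0.1]
opening: 0.0918
grip_force: 0.0
```

>>> step_arm --commands '[{"translation": [-6.5, -33.8, 0], "roll": 0}, {"translation": [-6.5, -33.8, 0], "roll": 0}, {"translation": [-6.5, -33.8, 0], "roll": 0}, {"translation": [-6.5, -33.8, 0], "roll": 0}, {"translation": [-6.5, -33.8, 0], "roll": 0}, {"translation": [-6.5, -33.8, 0], "roll": 0}, {"translation": [-6.5, -33.8, 0], "roll": 0}, {"translation": [-6.5, -33.8, 0], "roll": 0}, {"translation": [-6.5, -33.8, 0], "roll": 0}, {"translation": [-6.5, -33.8, 0], "roll": 0}, {"translation": [-6.5, -33.8, 0], "roll": 0}, {"translation": [-6.5, -33.8, 0], "roll": 0}, {"translation": [-6.5, -33.8, 0], "roll": 0}, {"translation": [-6.5, -33.8, 0], "roll": 0}, {"translation": [-6.5, -33.8, 0], "roll": 0}, {"translation": [-6.5, -33.8, 0], "roll": 0}, {"translation": [-6.5, -33.8, 0], "roll": 0}, {"translation": [-6.5, -33.8, 0], "roll": 0}, {"translation": [0, 0, 0], "roll": 0}, {"translation": [0, 0, 0], "roll": 0}]'

```text
time: 3.7
tool_pos: [0.5555, -0.3674, 0.2256]
tool_rot: [3.141, -0.001, 3.038]
contact_force: [0.2, 0.6, 0.9]
opening: 0.0918
grip_force: 0.0
```

>>> step_arm --commands '[{"translation": [0, 0, 30], "roll": 0}, {"translation": [0, 0, 30], "roll": 0}, {"translation": [0, 0, 30], "roll": 0}, {"translation": [0, 0, 25], "roll": 0}, {"translation": [0, 0, 15], "roll": 0}, {"translation": [0, 0, 10], "roll": 0}, {"translation": [0, 0, 9], "roll": 0}, {"translation": [0, 0, 0], "roll": 0}, {"translation": [0, 0, 0], "roll": 0}]'

```text
time: 4.45
tool_pos: [0.5565, -0.3658, 0.0784]
tool_rot: [-3.141, 0.001, 3.041]
contact_force: [0.9, 0.1, 0.7]
opening: 0.092
grip_force: 0.0
```

Run:
```python
import cv2
from h import *
t=read_camera("scene")[:,:,::-1]
cv2.imwrite("pics/c4.png",cv2.resize(t[180:360,350:590],None,fx=3,fy=3,interpolation=cv2.INTER_CUBIC))
```

```text
(no output)
```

View pics/c4.png

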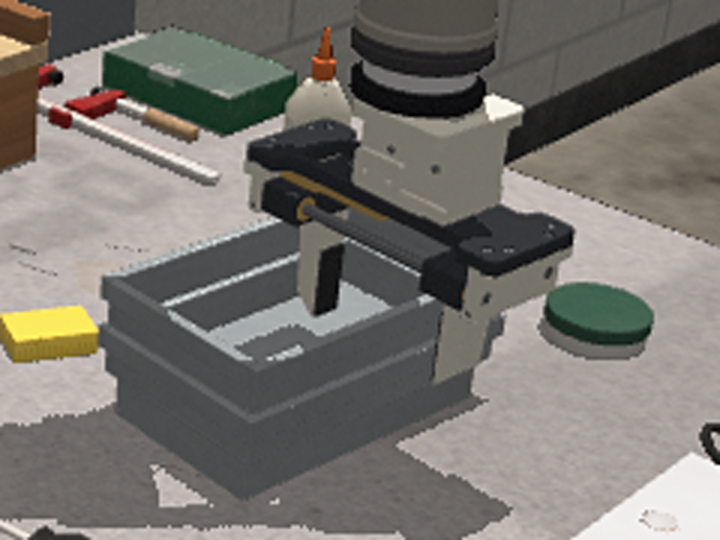

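c4 shows the fingers straddling the right long rim, one inside the tray (crop 325,290) and one outside (455,340). The grasp can close.

>>> step_arm --commands '[{"translation": [0, 0, 2], "roll": 0}, {"translation": [0, 0, 0], "roll": 0}, {"translation": [0, 0, 0], "roll": 0}, {"translation": [0, 0, 0], "roll": 0}, {"translation": [0, 0, 0], "roll": 0}, {"translation": [0, 0, 0], "roll": 0}, {"translation": [0, 0, 0], "roll": 0}, {"translation": [0, 0, 0], "roll": 0}, {"translation": [0, 0, 0], "roll": 0}, {"translation": [0, 0, 0], "roll": 0}, {"translation": [0, 0, 0], "roll": 0}, {"translation": [0, 0, 0], "roll": 0}]' --fingers 0 --grip_force 45

```text
time: 5.5
tool_pos: [0.556, -0.3661, 0.0756]
tool_rot: [3.141, -0.0, 3.041]
contact_force: [0.2, -0.3, -0.2]
opening: 0.0161
grip_force: 0.0
```

>>> step_arm --commands '[{"translation": [0, 0, 0], "roll": 0}, {"translation": [0, 0, 0], "roll": 0}, {"translation": [0, 0, 0], "roll": 0}, {"translation": [0, 0, 0], "roll": 0}, {"translation": [0, 0, 0], "roll": 0}]'

```text
time: 5.92
tool_pos: [0.556, -0.3662, 0.0757]
tool_rot: [3.141, 0.0, 3.041]
contact_force: [0.2, -1.4, -0.4]
opening: 0.0076
grip_force: 45.0
```

>>> step_arm --commands '[{"translation": [0, 0, -4], "roll": 0}, {"translation": [0, 0, -4], "roll": 0}, {"translation": [0, 0, -4], "roll": 0}, {"translation": [0, 0, 0], "roll": 0}]'

```text
time: 6.25
tool_pos: [0.5564, -0.3665, 0.0888]
tool_rot: [-3.141, 0.001, 3.041]
contact_force: [0.8, -0.3, -2.1]
opening: 0.0075
grip_force: 45.0
```

>>> step_arm --commands '[{"translation": [0, 0, -5], "roll": 0}, {"translation": [0, 0, -5], "roll": 0}, {"translation": [0, 0, -5], "roll": 0}, {"translation": [0, 0, -5], "roll": 0}, {"translation": [0, 0, -5], "roll": 0}, {"translation": [0, 0, 0], "roll": 0}, {"translation": [0, 0, 0], "roll": 0}]'

```text
time: 6.83
tool_pos: [0.5562, -0.3663, 0.1132]
tool_rot: [-3.141, 0.001, 3.041]
contact_force: [-0.2, 0.4, -2.3]
opening: 0.0076
grip_force: 45.0
```

Run:
```python
import cv2
from h import *
t=read_camera("scene")[:,:,::-1]
cv2.imwrite("pics/c5.png",cv2.resize(t[180:360,350:590],None,fx=3,fy=3,interpolation=cv2.INTER_CUBIC))
```

```text
(no output)
```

View pics/c5.png

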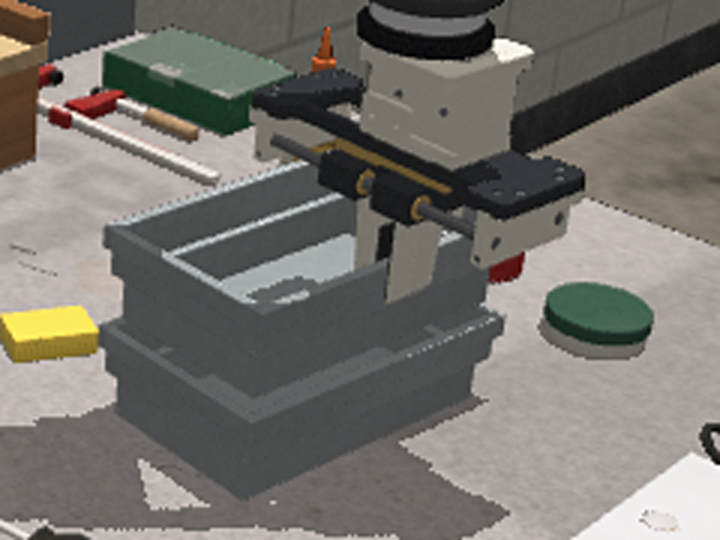

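c5 shows the top tray lifted level and free of the bottom tray, which has not moved.

>>> step_arm --commands '[{"translation": [0, 0, -12], "roll": 0}, {"translation": [0, 0, -12], "roll": 0}, {"translation": [0, 0, -12], "roll": 0}, {"translation": [0, 0, -12], "roll": 0}, {"translation": [0, 0, -12], "roll": 0}, {"translation": [0, 0, 0], "roll": -0.06}, {"translation": [0, 0, 0], "roll": -0.053}, {"translation": [0, 0, 0], "roll": 0}]'

```text
time: 7.55
tool_pos: [0.5561, -0.3662, 0.1736]
tool_rot: [-3.141, 0.001, -3.128]
contact_force: [-0.2, 0.5, -2.0]
opening: 0.0075
grip_force: 45.0
```

>>> step_arm --commands '[{"translation": [-1, 14, 0], "roll": 0}, {"translation": [-2, 24, 0], "roll": 0}, {"translation": [-2, 24, 0], "roll": 0}, {"translation": [-2, 24, 0], "roll": 0}, {"translation": [-2, 24, 0], "roll": 0}, {"translation": [-2, 24, 0], "roll": 0}, {"translation": [-2, 24, 0], "roll": 0}, {"translation": [-2, 24, 0], "roll": 0}, {"translation": [-2, 24, 0], "roll": 0}, {"translation": [-1, 24, 0], "roll": 0}, {"translation": [-1, 24, 0], "roll": 0}, {"translation": [-1, 20, 0], "roll": 0}, {"translation": [-1, 10, 0], "roll": 0}, {"translation": [0, 0, 0], "roll": 0}, {"translation": [0, 0, 0], "roll": 0}, {"translation": [0, 0, 0], "roll": 0}]'

```text
time: 8.88
tool_pos: [0.5735, -0.0828, 0.1727]
tool_rot: [-3.141, 0.0, -3.13]
contact_force: [-0.5, -0.6, -2.0]
opening: 0.0078
grip_force: 45.0
```

>>> step_arm --commands '[{"translation": [0, 0, 20], "roll": 0}, {"translation": [0, 0, 20], "roll": 0}, {"translation": [0, 0, 20], "roll": 0}, {"translation": [0, 0, 20], "roll": 0}, {"translation": [0, 0, 20], "roll": 0}, {"translation": [0, 0, 17], "roll": 0}, {"translation": [0, 0, 0], "roll": 0}, {"translation": [0, 0, 0], "roll": 0}]'

```text
time: 9.55
tool_pos: [0.5731, -0.0829, 0.0551]
tool_rot: [3.141, -0.002, -3.131]
contact_force: [-0.7, 0.4, -0.5]
opening: 0.0075
grip_force: 45.0
```

Run:
```python
import cv2
from h import *
t=read_camera("top")[:,:,::-1]
cv2.imwrite("pics/top6.png",t)
cv2.imwrite("pics/c6.png",cv2.resize(t[130:280,250:390],None,fx=4,fy=4,interpolation=cv2.INTER_CUBIC))
```

```text
(no output)
```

View pics/c6.png

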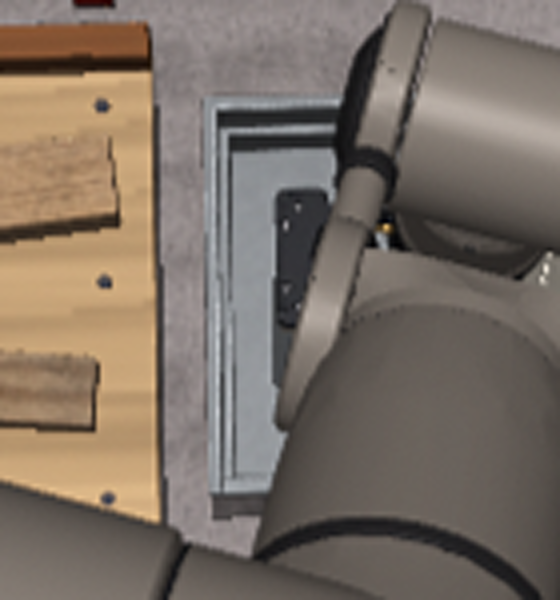

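c6 shows the tray right of the bench with its left rim edge running from crop (205,97) to (211,495) and the bench edge near crop x = 157.

Run:
```python
from h import *
f=lambda x,y,z:at("top",(250+x/4-.4,130+y/4-.4),z).round(4)
for z in(.08,.065): print(f(205,97,z),f(211,495,z))
print(f(152,72,.105),f(160,520,.105))
print(observe()["contact_force"])
```

```text
[0.6847 0.0497 0.08  ] [0.4568 0.0481 0.08  ]
[0.6894 0.0501 0.065 ] [0.4587 0.0484 0.065 ]
[0.6915 0.0786 0.105 ] [0.4405 0.0752 0.105 ]
[ 0.57615918 -0.44556858 -2.08962519]
```

>>> step_arm --commands '[{"translation": [0, 6, 0], "roll": 0}, {"translation": [0, 6, 0], "roll": 0}, {"translation": [0, 6, 0], "roll": 0}, {"translation": [0, 5, 0], "roll": 0}, {"translation": [0, 0, 5], "roll": 0}, {"translation": [0, 0, 5], "roll": 0}, {"translation": [0, 0, 3], "roll": 0}, {"translation": [0, 0, 0], "roll": 0}, {"translation": [0, 0, 0], "roll": 0}]'

```text
time: 10.35
tool_pos: [0.5731, -0.0591, 0.0422]
tool_rot: [3.141, -0.001, -3.13]
contact_force: [-0.2, -0.3, -1.8]
opening: 0.0077
grip_force: 45.0
```

>>> step_arm --commands '[{"translation": [0, 0, 1.5], "roll": 0}, {"translation": [0, 0, 0], "roll": 0}, {"translation": [0, 0, 0], "roll": 0}]'

```text
time: 10.6
tool_pos: [0.5734, -0.0591, 0.0413]
tool_rot: [3.142, 0.0, -3.13]
contact_force: [-0.3, -0.6, -1.2]
opening: 0.0072
grip_force: 45.0
```

>>> step_arm --commands '[{"translation": [0, 0, 0], "roll": 0}, {"translation": [0, 0, 0], "roll": 0}, {"translation": [0, 0, 0], "roll": 0}, {"translation": [0, 0, 0], "roll": 0}, {"translation": [0, 0, 0], "roll": 0}, {"translation": [0, 0, 0], "roll": 0}]' --fingers 0.5

```text
time: 11.1
tool_pos: [0.5733, -0.0589, 0.0413]
tool_rot: [3.141, 0.0, -3.129]
contact_force: [-0.1, -0.2, 0.1]
opening: 0.0426
grip_force: 0.0
```

>>> step_arm --commands '[{"translation": [0, 0, -10], "roll": 0}, {"translation": [0, 0, -20], "roll": 0}, {"translation": [0, 0, -32], "roll": 0}, {"translation": [0, 0, -35], "roll": 0}, {"translation": [0, 0, -35], "roll": 0}, {"translation": [0, 0, -30], "roll": 0}, {"translation": [0, 0, 0], "roll": 0.122}, {"translation": [0, 0, 0], "roll": 0.122}, {"translation": [0, 0, 0], "roll": 0.122}, {"translation": [0, 0, 0], "roll": 0.122}, {"translation": [0, 0, 0], "roll": 0.122}, {"translation": [0, 0, 0], "roll": 0.122}, {"translation": [0, 0, 0], "roll": 0.122}, {"translation": [0, 0, 0], "roll": 0.122}, {"translation": [0, 0, 0], "roll": 0.122}, {"translation": [0, 0, 0], "roll": 0.122}, {"translation": [0, 0, 0], "roll": 0.122}, {"translation": [0, 0, 0], "roll": 0.122}, {"translation": [0, 0, 0], "roll": 0.12}, {"translation": [0, 0, 0], "roll": 0}]'

```text
time: 12.77
tool_pos: [0.5732, -0.0589, 0.204]
tool_rot: [3.141, 0.0, 1.566]
contact_force: [-0.4, 0.4, 0.4]
opening: 0.0459
grip_force: 0.0
```

>>> step_arm --commands '[{"translation": [0, 0, 0], "roll": 0}, {"translation": [0, 0, 0], "roll": 0}]' --fingers 0.22

```text
time: 12.93
tool_pos: [0.5732, -0.0589, 0.2036]
tool_rot: [3.141, 0.0, 1.573]
contact_force: [-0.5, -0.0, 0.2]
opening: 0.0368
grip_force: 0.0
```

>>> step_arm --commands '[{"translation": [26.5, 4.6, 0], "roll": 0}, {"translation": [26.5, 4.6, 0], "roll": 0}, {"translation": [26.5, 4.6, 0], "roll": 0}, {"translation": [26.5, 4.6, 0], "roll": 0}, {"translation": [26.5, 4.6, 0], "roll": 0}, {"translation": [26.5, 4.6, 0], "roll": 0}, {"translation": [26.5, 4.6, 0], "roll": 0}, {"translation": [26.5, 4.6, 0], "roll": 0}, {"translation": [26.5, 4.6, 0], "roll": 0}, {"translation": [26.5, 4.6, 0], "roll": 0}, {"translation": [0, 0, 0], "roll": 0}, {"translation": [0, 0, 0], "roll": 0}]'

```text
time: 13.93
tool_pos: [0.6192, 0.2073, 0.2029]
tool_rot: [-3.141, 0.0, 1.574]
contact_force: [0.2, 0.1, -0.0]
opening: 0.0201
grip_force: 0.0
```

Run:
```python
import cv2
from h import *
t=read_camera("top")[:,:,::-1]; s=read_camera("scene")[:,:,::-1]
cv2.imwrite("pics/c7.png",np.hstack([cv2.resize(t[120:290,150:390],None,fx=1.65,fy=1.65,interpolation=cv2.INTER_CUBIC),cv2.resize(s[110:280,190:430],None,fx=1.65,fy=1.65,interpolation=cv2.INTER_CUBIC)]))
for n in("top_tray","offcut_a"): print(n,[(np.round(d["at"],3).tolist(),round(d["confidence"],2)) for d in search_frame("top",n)])
```

```text
top_tray [([0.582, 0.005, 0.004], 0.64)]
offcut_a [([0.339, 0.089, 0.018], 0.91), ([0.493, -0.142, 0.016], 0.84), ([0.507, 0.137, 0.122], 0.79), ([0.621, 0.139, 0.135], 0.76), ([0.354, 0.377, 0.02], 0.63)]
```

View pics/c7.png

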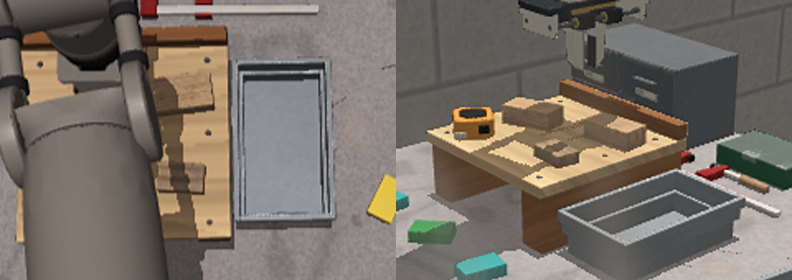

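c7 shows the empty tray standing flat, close along the bench's right side, with all offcuts still on the bench. I start the pushing with the far right offcut.

>>> step_arm --commands '[{"translation": [0, 0, 25], "roll": 0}, {"translation": [0, 0, 25], "roll": 0}, {"translation": [0, 0, 20], "roll": 0}, {"translation": [0, 0, 12], "roll": 0}, {"translation": [0, 0, 9], "roll": 0}, {"translation": [0, 0, 0], "roll": 0}, {"translation": [0, 0, 0], "roll": 0}]'

```text
time: 14.72
tool_pos: [0.6198, 0.2055, 0.1126]
tool_rot: [3.141, -0.0, 1.569]
contact_force: [0.4, 0.6, 0.3]
opening: 0.0205
grip_force: 0.0
```

>>> step_arm --commands '[{"translation": [-5, 0, 0], "roll": 0}, {"translation": [-6, 0, 0], "roll": 0}, {"translation": [-7, 0, 0], "roll": 0}, {"translation": [-7, 0, 0], "roll": 0}, {"translation": [-7, 0, 0], "roll": 0}, {"translation": [-7, 0, 0], "roll": 0}, {"translation": [-7, 0, 0], "roll": 0}, {"translation": [-7, 0, 0], "roll": 0}, {"translation": [-7, 0, 0], "roll": 0}, {"translation": [-7, 0, 0], "roll": 0}, {"translation": [0, 0, 0], "roll": 0}]'

```text
time: 15.63
tool_pos: [0.6195, 0.1374, 0.1121]
tool_rot: [-3.141, 0.001, 1.569]
contact_force: [0.8, -0.5, -1.2]
opening: 0.0202
grip_force: 0.0
```

>>> step_arm --commands '[{"translation": [-7, 0, 0], "roll": 0}, {"translation": [-7, 0, 0], "roll": 0}, {"translation": [-7, 0, 0], "roll": 0}, {"translation": [-7, 0, 0], "roll": 0}, {"translation": [-7, 0, 0], "roll": 0}, {"translation": [-7, 0, 0], "roll": 0}, {"translation": [-7, 0, 0], "roll": 0}, {"translation": [-7, 0, 0], "roll": 0}, {"translation": [-7, 0, 0], "roll": 0}, {"translation": [-7, 0, 0], "roll": 0}, {"translation": [-7, 0, 0], "roll": 0}, {"translation": [0, 0, 0], "roll": 0}, {"translation": [0, 0, -20], "roll": 0}, {"translation": [0, 0, -30], "roll": 0}, {"translation": [0, 0, -25], "roll": 0}, {"translation": [0, 0, 0], "roll": 0}]'

```text
time: 16.97
tool_pos: [0.622, 0.0622, 0.1931]
tool_rot: [3.132, -0.0, 1.57]
contact_force: [0.8, 0.3, 0.6]
opening: 0.0204
grip_force: 0.0
```

Run:
```python
from h import *
for c in("scene","top"):
    read_camera(c)
    for n in("top_tray","offcut_a"): print(n,[(np.round(d["at"],3).tolist(),round(d["confidence"],2)) for d in search_frame(c,n)])
```

```text
top_tray [([0.562, -0.002, 0.04], 0.63)]
offcut_a [([0.489, -0.149, 0.02], 0.9), ([0.586, -0.01, 0.05], 0.87), ([0.566, 0.266, 0.128], 0.86), ([0.334, 0.08, 0.018], 0.77), ([0.506, 0.124, 0.119], 0.76), ([0.346, 0.347, 0.014], 0.69), ([0.35, 0.21, 0.016], 0.65), ([0.474, 0.284, 0.133], 0.21)]
top_tray [([0.548, -0.036, 0.006], 0.65)]
offcut_a [([0.573, 0.281, 0.136], 0.98), ([0.61, -0.027, 0.059], 0.85), ([0.491, -0.144, 0.016], 0.8), ([0.358, 0.359, 0.016], 0.79)]
```

>>> step_arm --commands '[{"translation": [20.4, -15.9, 0], "roll": 0}, {"translation": [20.4, -15.9, 0], "roll": 0}, {"translation": [20.4, -15.9, 0], "roll": 0}, {"translation": [20.4, -15.9, 0], "roll": 0}, {"translation": [20.4, -15.9, 0], "roll": 0}, {"translation": [20.4, -15.9, 0], "roll": 0}, {"translation": [20.4, -15.9, 0], "roll": 0}, {"translation": [0, 0, 0], "roll": 0}, {"translation": [0, 0, 25], "roll": 0}, {"translation": [0, 0, 25], "roll": 0}, {"translation": [0, 0, 20], "roll": 0}, {"translation": [0, 0, 8], "roll": 0}, {"translation": [0, 0, 0], "roll": 0}, {"translation": [0, 0, 0], "roll": 0}]'

```text
time: 18.43
tool_pos: [0.5086, 0.2047, 0.1093]
tool_rot: [-3.141, 0.0, 1.569]
contact_force: [0.8, -0.6, -0.6]
opening: 0.0204
grip_force: 0.0
```

>>> step_arm --commands '[{"translation": [-6, 0.2, 0], "roll": 0}, {"translation": [-7, 0.2, 0], "roll": 0}, {"translation": [-7, 0.2, 0], "roll": 0}, {"translation": [-7, 0.2, 0], "roll": 0}, {"translation": [-7, 0.2, 0], "roll": 0}, {"translation": [-7, 0, 0], "roll": 0}, {"translation": [-7, 0, 0], "roll": 0}, {"translation": [-7, 0, 0], "roll": 0}, {"translation": [-7, 0, 0], "roll": 0}, {"translation": [-7, 0, 0], "roll": 0}, {"translation": [0, 0, 0], "roll": 0}]'

```text
time: 19.35
tool_pos: [0.5091, 0.1346, 0.1092]
tool_rot: [-3.141, 0.0, 1.569]
contact_force: [0.1, 0.1, 0.1]
opening: 0.0202
grip_force: 0.0
```

>>> step_arm --commands '[{"translation": [-7, 0, 0], "roll": 0}, {"translation": [-7, 0, 0], "roll": 0}, {"translation": [-7, 0, 0], "roll": 0}, {"translation": [-7, 0, 0], "roll": 0}, {"translation": [-7, 0, 0], "roll": 0}, {"translation": [-7, 0, 0], "roll": 0}, {"translation": [-7, 0, 0], "roll": 0}, {"translation": [-7, 0, 0], "roll": 0}, {"translation": [-7, 0, 0], "roll": 0}, {"translation": [-7, 0, 0], "roll": 0}, {"translation": [-6, 0, 0], "roll": 0}, {"translation": [0, 0, 0], "roll": 0}, {"translation": [0, 0, -20], "roll": 0}, {"translation": [0, 0, -30], "roll": 0}, {"translation": [0, 0, -30], "roll": 0}, {"translation": [0, 0, 0], "roll": 0}]'

```text
time: 20.68
tool_pos: [0.512, 0.0601, 0.1948]
tool_rot: [3.131, 0.0, 1.57]
contact_force: [0.4, 0.1, 0.4]
opening: 0.0201
grip_force: 0.0
```

Run:
```python
from h import *
for c in("scene","top"):
    read_camera(c)
    for n in("top_tray","offcut_a","tape_measure"): print(n,[(np.round(d["at"],3).tolist(),round(d["confidence"],2)) for d in search_frame(c,n)])
```

```text
top_tray [([0.567, -0.294, 0.037], 0.75), ([0.57, -0.011, 0.039], 0.59)]
offcut_a [([0.349, 0.211, 0.014], 0.92), ([0.514, 0.039, 0.051], 0.77), ([0.334, 0.08, 0.018], 0.76), ([0.566, 0.263, 0.129], 0.67), ([0.348, 0.354, 0.014], 0.6), ([0.486, -0.151, 0.024], 0.56)]
tape_measure [([0.471, 0.283, 0.134], 0.69)]
top_tray [([0.549, -0.042, 0.023], 0.97), ([0.479, 0.3, 0.133], 0.67)]
offcut_a [([0.575, 0.281, 0.132], 0.97), ([0.355, 0.363, 0.019], 0.82), ([0.349, 0.225, 0.018], 0.7), ([0.61, -0.039, 0.061], 0.6)]
tape_measure [([0.48, 0.304, 0.132], 0.9)]
```

>>> step_arm --commands '[{"translation": [26.5, 5.4, 0], "roll": 0}, {"translation": [26.5, 5.4, 0], "roll": 0}, {"translation": [26.5, 5.4, 0], "roll": 0}, {"translation": [26.5, 5.4, 0], "roll": 0}, {"translation": [26.5, 5.4, 0], "roll": 0}, {"translation": [26.5, 5.4, 0], "roll": 0}, {"translation": [26.5, 5.4, 0], "roll": 0}, {"translation": [26.5, 5.4, 0], "roll": 0}, {"translation": [26.5, 5.4, 0], "roll": 0}, {"translation": [26.5, 5.4, 0], "roll": 0}, {"translation": [26.5, 5.4, 0], "roll": 0}, {"translation": [0, 0, 0], "roll": 0}, {"translation": [0, 0, 0], "roll": 0}]'

```text
time: 22.17
tool_pos: [0.5682, 0.3523, 0.1877]
tool_rot: [-3.14, 0.001, 1.572]
contact_force: [0.7, -1.1, -0.4]
opening: 0.0204
grip_force: 0.0
```

>>> step_arm --commands '[{"translation": [0, 2, 20], "roll": 0}, {"translation": [1, 2, 20], "roll": 0}, {"translation": [1, 0, 20], "roll": 0}, {"translation": [0, 0, 10], "roll": 0}, {"translation": [0, 0, 6], "roll": 0}, {"translation": [0, 0, 0], "roll": 0}, {"translation": [0, 0, 0], "roll": 0}]'

```text
time: 22.75
tool_pos: [0.5732, 0.353, 0.114]
tool_rot: [3.141, -0.0, 1.569]
contact_force: [-0.4, 0.5, 0.9]
opening: 0.0203
grip_force: 0.0
```

>>> step_arm --commands '[{"translation": [-5, 0, 0], "roll": 0}, {"translation": [-6, 0, 0], "roll": 0}, {"translation": [-6, 0, 0], "roll": 0}, {"translation": [-6, 0, 0], "roll": 0}, {"translation": [-6, 0, 0], "roll": 0}, {"translation": [-7, 0, 0], "roll": 0}, {"translation": [-7, 0, 0], "roll": 0}, {"translation": [-7, 0, 0], "roll": 0}, {"translation": [-7, 0, 0], "roll": 0}, {"translation": [-7, 0, 0], "roll": 0}, {"translation": [-7, 0, 0], "roll": 0}, {"translation": [-7, 0, 0], "roll": 0}, {"translation": [-7, 0, 0], "roll": 0}, {"translation": [-7, 0, 0], "roll": 0}, {"translation": [-7, 0, 0], "roll": 0}, {"translation": [-7, 0, 0], "roll": 0}, {"translation": [-7, 0, 0], "roll": 0}, {"translation": [0, 0, 0], "roll": 0}]'

```text
time: 24.25
tool_pos: [0.5727, 0.2388, 0.1132]
tool_rot: [-3.141, 0.001, 1.569]
contact_force: [-0.4, 0.4, 0.3]
opening: 0.0201
grip_force: 0.0
```

Run:
```python
from h import *
for c in("scene","top"):
    read_camera(c)
    for n in("offcut_a","tape_measure"): print(n,[(np.round(d["at"],3).tolist(),round(d["confidence"],2)) for d in search_frame(c,n)])
```

```text
offcut_a [([0.35, 0.211, 0.017], 0.9), ([0.568, 0.173, 0.128], 0.89), ([0.35, 0.351, 0.015], 0.89), ([0.587, -0.011, 0.049], 0.79), ([0.337, 0.078, 0.022], 0.66), ([0.515, 0.038, 0.053], 0.57), ([0.491, -0.149, 0.021], 0.56)]
tape_measure [([0.518, 0.143, 0.107], 0.69), ([0.47, 0.284, 0.133], 0.68)]
offcut_a [([0.579, 0.18, 0.135], 0.89), ([0.341, 0.09, 0.019], 0.76), ([0.61, -0.008, 0.048], 0.73), ([0.492, -0.14, 0.018], 0.72), ([0.504, 0.048, 0.062], 0.52), ([0.359, 0.196, 0.017], 0.4)]
tape_measure []
```

>>> step_arm --commands '[{"translation": [-7, 0.3, 0], "roll": 0}, {"translation": [-7, 0.3, 0], "roll": 0}, {"translation": [-7, 0.3, 0], "roll": 0}, {"translation": [-7, 0.3, 0], "roll": 0}, {"translation": [-7, 0.3, 0], "roll": 0}, {"translation": [-7, 0.3, 0], "roll": 0}, {"translation": [-7, 0.3, 0], "roll": 0}, {"translation": [-7, 0.3, 0], "roll": 0}, {"translation": [-7, 0, 0], "roll": 0}, {"translation": [-7, 0, 0], "roll": 0}, {"translation": [-7, 0, 0], "roll": 0}, {"translation": [-7, 0, 0], "roll": 0}, {"translation": [-7, 0, 0], "roll": 0}, {"translation": [-7, 0, 0], "roll": 0}, {"translation": [0, 0, 0], "roll": 0}]'

```text
time: 25.8
tool_pos: [0.575, 0.141, 0.1132]
tool_rot: [-3.142, 0.0, 1.569]
contact_force: [0.5, -0.0, 0.5]
opening: 0.0203
grip_force: 0.0
```

>>> step_arm --commands '[{"translation": [-7, 0, 0], "roll": 0}, {"translation": [-7, 0, 0], "roll": 0}, {"translation": [-7, 0, 0], "roll": 0}, {"translation": [-7, 0, 0], "roll": 0}, {"translation": [-7, 0, 0], "roll": 0}, {"translation": [-7, 0, 0], "roll": 0}, {"translation": [-7, 0, 0], "roll": 0}, {"translation": [-7, 0, 0], "roll": 0}, {"translation": [-7, 0, 0], "roll": 0}, {"translation": [-7, 0, 0], "roll": 0}, {"translation": [-7, 0, 0], "roll": 0}, {"translation": [0, 0, 0], "roll": 0}, {"translation": [0, 0, -20], "roll": 0}, {"translation": [0, 0, -30], "roll": 0}, {"translation": [0, 0, -30], "roll": 0}, {"translation": [25, 0, 0], "roll": 0}, {"translation": [35, 0, 0], "roll": 0}, {"translation": [35, 0, 0], "roll": 0}, {"translation": [35, 0, 0], "roll": 0}, {"translation": [0, 0, 0], "roll": 0}]'

```text
time: 27.47
tool_pos: [0.5742, 0.2013, 0.1932]
tool_rot: [3.141, -0.003, 1.575]
contact_force: [-0.8, -0.2, -0.5]
opening: 0.0201
grip_force: 0.0
```

Run:
```python
import cv2
from h import *
t=read_camera("top")[:,:,::-1]; s=read_camera("scene")[:,:,::-1]
cv2.imwrite("pics/c8.png",np.hstack([cv2.resize(t[120:290,150:390],None,fx=1.65,fy=1.65,interpolation=cv2.INTER_CUBIC),cv2.resize(s[110:280,190:430],None,fx=1.65,fy=1.65,interpolation=cv2.INTER_CUBIC)]))
for c in("scene","top"):
    for n in("top_tray","bottom_tray","offcut_a","tape_measure"): print(n,[(np.round(d["at"],3).tolist(),round(d["confidence"],2)) for d in search_frame(c,n)])
```

```text
top_tray [([0.558, -0.036, 0.042], 0.88)]
bottom_tray [([0.567, -0.29, 0.037], 0.86)]
offcut_a [([0.333, 0.076, 0.021], 0.9), ([0.487, -0.15, 0.022], 0.89), ([0.35, 0.214, 0.016], 0.88), ([0.586, -0.013, 0.052], 0.84), ([0.347, 0.355, 0.015], 0.77), ([0.512, 0.036, 0.052], 0.63), ([0.568, 0.037, 0.079], 0.61)]
tape_measure [([0.475, 0.284, 0.134], 0.64), ([0.532, 0.169, 0.104], 0.35)]
top_tray [([0.56, 0.002, 0.005], 0.9)]
bottom_tray [([0.57, -0.313, 0.006], 0.55)]
offcut_a [([0.576, 0.05, 0.095], 0.84), ([0.493, -0.142, 0.017], 0.71), ([0.612, -0.011, 0.051], 0.66), ([0.344, 0.089, 0.015], 0.65), ([0.352, 0.377, 0.018], 0.54)]
tape_measure []
```

View pics/c8.png

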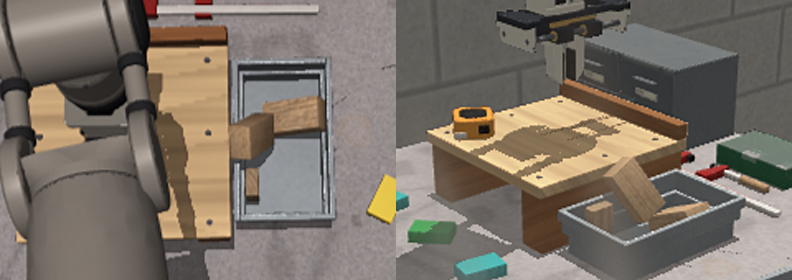

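c8 shows two offcuts lying in the tray. The third leans against the bench side at top-crop (250,135) and scene-crop (635,190). I triangulate how high it stands.

Run:
```python
from h import *
def tri(a,b):
    o1,d1=ray("top",a);o2,d2=ray("scene",b)
    s=np.linalg.lstsq(np.c_[d1,-d2],o2-o1,rcond=None)[0]
    p,q=o1+s[0]*d1,o2+s[1]*d2;return ((p+q)/2).round(3),round(np.linalg.norm(p-q),4)
T=lambda x,y:(150+x/1.65,120+y/1.65);S=lambda x,y:(190+(x-396)/1.65,110+y/1.65)
for a in((230,122),(245,113),(274,115)):
  for b in((632,158),(608,180),(660,200)): print(a,b,tri(T(*a),S(*b)))
for a in((230,122),(230,160),(255,160),(273,143),(274,115),(245,113)): print(a,[at("top",T(*a),z).round(3).tolist() for z in(.11,.08)])
# colour: wood pixels above tray
```

```text
(230, 122) (632, 158) (array([0.589, 0.072, 0.107]), np.float64(0.0084))
(230, 122) (608, 180) (array([0.58 , 0.085, 0.074]), np.float64(0.0302))
(230, 122) (660, 200) (array([0.618, 0.066, 0.033]), np.float64(0.0399))
(245, 113) (632, 158) (array([0.59 , 0.059, 0.113]), np.float64(0.0132))
(245, 113) (608, 180) (array([0.582, 0.071, 0.081]), np.float64(0.052))
(245, 113) (660, 200) (array([0.621, 0.052, 0.039]), np.float64(0.0167))
(274, 115) (632, 158) (array([0.575, 0.027, 0.129]), np.float64(0.0339))
(274, 115) (608, 180) (array([0.565, 0.037, 0.1  ]), np.float64(0.0722))
(274, 115) (660, 200) (array([0.604, 0.018, 0.058]), np.float64(0.0062))
(230, 122) [[0.584, 0.075, 0.11], [0.592, 0.076, 0.08]]
(230, 160) [[0.533, 0.075, 0.11], [0.539, 0.076, 0.08]]
(255, 160) [[0.533, 0.042, 0.11], [0.539, 0.043, 0.08]]
(273, 143) [[0.555, 0.018, 0.11], [0.562, 0.018, 0.08]]
(274, 115) [[0.593, 0.016, 0.11], [0.601, 0.016, 0.08]]
(245, 113) [[0.597, 0.055, 0.11], [0.604, 0.056, 0.08]]
```

>>> step_arm --commands '[{"translation": [-30, -4, 0], "roll": 0}, {"translation": [-30, -4, 0], "roll": 0}, {"translation": [-30, -4, 0], "roll": 0}, {"translation": [0, 0, 0], "roll": 0}, {"translation": [0, 0, 25], "roll": 0}, {"translation": [0, 0, 25], "roll": 0}, {"translation": [0, 0, 20], "roll": 0}, {"translation": [0, 0, 10], "roll": 0}, {"translation": [0, 0, 5], "roll": 0}, {"translation": [0, 0, 0], "roll": 0}, {"translation": [0, 0, 0], "roll": 0}]'

```text
time: 28.88
tool_pos: [0.5636, 0.1055, 0.1091]
tool_rot: [3.14, -0.0, 1.57]
contact_force: [0.1, -0.1, 0.2]
opening: 0.02
grip_force: 0.0
```

>>> step_arm --commands '[{"translation": [-5, 0, 1], "roll": 0}, {"translation": [-5, 0, 1], "roll": 0}, {"translation": [-5, 0, 0], "roll": 0}, {"translation": [-5, 0, 0], "roll": 0}, {"translation": [-5, 0, 0], "roll": 0}, {"translation": [-5, 0, 0], "roll": 0}, {"translation": [-5, 0, 0], "roll": 0}, {"translation": [-5, 0, 0], "roll": 0}, {"translation": [-5, 0, 0], "roll": 0}, {"translation": [-5, 0, 0], "roll": 0}, {"translation": [-5, 0, 0], "roll": 0}, {"translation": [-5, 0, 0], "roll": 0}, {"translation": [-5, 0, 0], "roll": 0}, {"translation": [-5, 0, 0], "roll": 0}, {"translation": [-5, 0, 0], "roll": 0}, {"translation": [-5, 0, 0], "roll": 0}, {"translation": [-5, 0, 0], "roll": 0}, {"translation": [-5, 0, 0], "roll": 0}, {"translation": [-5, 0, 0], "roll": 0}, {"translation": [0, 0, 0], "roll": 0}]'

```text
time: 30.55
tool_pos: [0.5614, 0.0089, 0.1105]
tool_rot: [3.141, 0.002, 1.57]
contact_force: [1.5, 1.0, 0.6]
opening: 0.0201
grip_force: 0.0
```

>>> step_arm --commands '[{"translation": [-6, 0, 0], "roll": 0}, {"translation": [-6, 0, 0], "roll": 0}, {"translation": [0, 0, 0], "roll": 0}, {"translation": [0, 0, -20], "roll": 0}, {"translation": [0, 0, -30], "roll": 0}, {"translation": [0, 0, -40], "roll": 0}, {"translation": [25, 0, 0], "roll": 0}, {"translation": [35, 0, 0], "roll": 0}, {"translation": [35, 0, 0], "roll": 0}, {"translation": [35, 0, 0], "roll": 0}, {"translation": [35, 0, 0], "roll": 0}, {"translation": [35, 0, 0], "roll": 0}, {"translation": [0, 0, 0], "roll": 0}]'

```text
time: 31.63
tool_pos: [0.5623, 0.2041, 0.1952]
tool_rot: [-3.141, -0.002, 1.575]
contact_force: [-0.5, -0.5, 0.2]
opening: 0.0205
grip_force: 0.0
```

Run:
```python
import cv2
from h import *
for c in("scene","top"):
    im=read_camera(c); cv2.imwrite(f"pics/{c}9.png",im[:,:,::-1])
    for n in("top_tray","bottom_tray","offcut_a","tape_measure"): print(n,[(np.round(d["at"],3).tolist(),round(d["confidence"],2)) for d in search_frame(c,n)])
# wood pixels in top view right of the bench edge
im=cv2.imread("pics/top9.png").astype(int); m=((im[:,:,2]-im[:,:,0])>25).astype(np.uint8); m[:,:292]=0; m[:,345:]=0; m[:145]=0; m[265:]=0
n,l,st,ce=cv2.connectedComponentsWithStats(m)
for i in range(1,n):
    if st[i][4]>30:
        r=cv2.minAreaRect(np.argwhere(l==i)[:,::-1].astype(np.float32)); print(st[i].tolist(),[at("top",q,.04).round(3)[:2].tolist() for q in cv2.boxPoints(r)])
```

```text
top_tray [([0.569, -0.022, 0.041], 0.76)]
bottom_tray [([0.565, -0.29, 0.034], 0.81)]
offcut_a [([0.348, 0.35, 0.015], 0.81), ([0.331, 0.08, 0.021], 0.77), ([0.585, -0.01, 0.046], 0.76), ([0.35, 0.211, 0.018], 0.64), ([0.49, -0.149, 0.025], 0.62), ([0.531, 0.003, 0.049], 0.6), ([0.516, 0.039, 0.053], 0.56), ([0.571, -0.021, 0.042], 0.24)]
tape_measure [([0.474, 0.282, 0.133], 0.93), ([0.587, -0.01, 0.046], 0.18)]
top_tray [([0.58, 0.009, 0.006], 0.57)]
bottom_tray [([0.572, -0.315, 0.005], 0.85)]
offcut_a [([0.53, 0.006, 0.054], 0.92), ([0.609, -0.008, 0.047], 0.75), ([0.353, 0.379, 0.017], 0.72), ([0.34, 0.09, 0.018], 0.67), ([0.506, 0.047, 0.059], 0.64), ([0.49, -0.14, 0.016], 0.57)]
tape_measure []
[309, 178, 36, 23, 711] [[0.633, 0.036], [0.639, -0.049], [0.59, -0.052], [0.584, 0.032]]
[299, 208, 42, 32, 652] [[0.509, 0.073], [0.57, 0.032], [0.518, -0.041], [0.458, 0.001]]
```

```bash
python3 -c "
from cell import *
print(hand_in())"
```

```text
the job is handed in; nothing more can be done
None
```

The job is handed in: the top tray stands against the bench's right side with all three offcuts pushed into it, and the tape measure and bottom tray did not visibly move; `hand_in` returned no verdict, and I checked the final state only with the networks' readings because the picture limit was used up.

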